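# Line the storage tins up by height on the counter shelf

## Task

Put the four yellow storage tins back on the little white shelf in order of height: the tallest on the cork mat next to the terracotta salt crock, then the next tallest, down to the smallest on the mat farthest from the crock, one upright in the middle of each mat. Set every tin down rather than dropping it or knocking it over, and leave the salt crock and the turquoise mug where they stand.

Things in the scene. Friction and masses are not known exactly. Their poses are not given: they have to be found in the camera images.
- tin_a: The tallest storage tin of the set: loose upright mustard-yellow enamelled cylinder 72 mm in diameter with a white lid fixed on it, 125 mm from underside to lid top; on the lid's centre stands a round black knob 24 mm in diameter and 26 mm tall (overall 151 mm), the part to lift it by. Origin at the centre of the underside, z up along the tin. 0.1 to 0.6 kg.
- tin_b: The second tallest storage tin of the set: loose upright mustard-yellow enamelled cylinder 64 mm in diameter with a white lid fixed on it, 102 mm from underside to lid top; on the lid's centre stands a round black knob 24 mm in diameter and 26 mm tall (overall 128 mm), the part to lift it by. Origin at the centre of the underside, z up along the tin. 0.1 to 0.6 kg.
- tin_c: The third tallest storage tin of the set: loose upright mustard-yellow enamelled cylinder 56 mm in diameter with a white lid fixed on it, 80 mm from underside to lid top; on the lid's centre stands a round black knob 24 mm in diameter and 26 mm tall (overall 106 mm), the part to lift it by. Origin at the centre of the underside, z up along the tin. 0.1 to 0.6 kg.
- tin_d: The smallest storage tin of the set: loose upright mustard-yellow enamelled cylinder 48 mm in diameter with a white lid fixed on it, 58 mm from underside to lid top; on the lid's centre stands a round black knob 24 mm in diameter and 26 mm tall (overall 84 mm), the part to lift it by. Origin at the centre of the underside, z up along the tin. 0.1 to 0.6 kg.
- mat_1: One of four equal round brown cork mats, 84 mm across, 4 mm thick, fixed in a straight row about 100 mm apart on a low white shelf (650 x 135 mm, top 60 mm above the counter). Which mat has which place in the row varies. Origin: centre of its underside, on the shelf top; y along the row, z up. A thin steel rail 28 mm high stands along the shelf's far edge, 61 mm behind the row.
- mat_2: One of four equal round brown cork mats, 84 mm across, 4 mm thick, fixed in a straight row about 100 mm apart on a low white shelf (650 x 135 mm, top 60 mm above the counter). Which mat has which place in the row varies. Origin: centre of its underside, on the shelf top; y along the row, z up. A thin steel rail 28 mm high stands along the shelf's far edge, 61 mm behind the row.
- mat_3: One of four equal round brown cork mats, 84 mm across, 4 mm thick, fixed in a straight row about 100 mm apart on a low white shelf (650 x 135 mm, top 60 mm above the counter). Which mat has which place in the row varies. Origin: centre of its underside, on the shelf top; y along the row, z up. A thin steel rail 28 mm high stands along the shelf's far edge, 61 mm behind the row.
- mat_4: One of four equal round brown cork mats, 84 mm across, 4 mm thick, fixed in a straight row about 100 mm apart on a low white shelf (650 x 135 mm, top 60 mm above the counter). Which mat has which place in the row varies. Origin: centre of its underside, on the shelf top; y along the row, z up. A thin steel rail 28 mm high stands along the shelf's far edge, 61 mm behind the row.
- salt_crock: Brown terracotta salt crock with a wooden lid, 90 mm across, 102 mm tall, at one end of the white shelf (either end), about 120 mm beyond the nearest mat; the tallest tin goes next to it. An amber honey jar, 64 mm across, 88 mm tall, stands likewise at the other end. Origin at the centre of the underside, z up.
- mug: Turquoise plastic mug, 76 mm across, 78 mm tall, handle on its +y side, standing on the counter among the tins; to be left alone. Origin at the centre of the underside, z up. The other clutter among the tins (bottle cap, teaspoon, shard) is under 25 mm high.
There are look-alikes about, which are no part of the job. Leave any purple look-alike of the tin_b alone.

How it is judged:
At the end, for the whole second after the job is handed in: Each tin stands upright (0.1 rad), still and released, within 12 mm of the centre of a mat, in order of height: tallest on the mat nearest the salt crock, smallest on the farthest. Salt crock and mug stand upright (0.15 rad) within 20 mm of where they began (((horizontal distance between tin_a and mat_1 below 0.012 m and z of tin_a in the frame of mat_1 between 0 and 0.01 m) or (horizontal distance between tin_a and mat_2 below 0.012 m and z of tin_a in the frame of mat_2 between 0 and 0.01 m) or (horizontal distance between tin_a and mat_3 below 0.012 m and z of tin_a in the frame of mat_3 between 0 and 0.01 m) or (horizontal distance between tin_a and mat_4 below 0.012 m and z of tin_a in the frame of mat_4 between 0 and 0.01 m)) and horizontal distance between tin_a and salt_crock below 0.17 m and angle between each of tin_a, tin_b, tin_c, tin_d's own z axis and vertical below 0.1 rad and linear speed of each of tin_a, tin_b, tin_c, tin_d below 0.02 m/s and ((horizontal distance between tin_b and mat_1 below 0.012 m and z of tin_b in the frame of mat_1 between 0 and 0.01 m) or (horizontal distance between tin_b and mat_2 below 0.012 m and z of tin_b in the frame of mat_2 between 0 and 0.01 m) or (horizontal distance between tin_b and mat_3 below 0.012 m and z of tin_b in the frame of mat_3 between 0 and 0.01 m) or (horizontal distance between tin_b and mat_4 below 0.012 m and z of tin_b in the frame of mat_4 between 0 and 0.01 m)) and horizontal distance between tin_b and salt_crock between 0.17 and 0.27 m and ((horizontal distance between tin_c and mat_1 below 0.012 m and z of tin_c in the frame of mat_1 between 0 and 0.01 m) or (horizontal distance between tin_c and mat_2 below 0.012 m and z of tin_c in the frame of mat_2 between 0 and 0.01 m) or (horizontal distance between tin_c and mat_3 below 0.012 m and z of tin_c in the frame of mat_3 between 0 and 0.01 m) or (horizontal distance between tin_c and mat_4 below 0.012 m and z of tin_c in the frame of mat_4 between 0 and 0.01 m)) and horizontal distance between tin_c and salt_crock between 0.27 and 0.37 m and ((horizontal distance between tin_d and mat_1 below 0.012 m and z of tin_d in the frame of mat_1 between 0 and 0.01 m) or (horizontal distance between tin_d and mat_2 below 0.012 m and z of tin_d in the frame of mat_2 between 0 and 0.01 m) or (horizontal distance between tin_d and mat_3 below 0.012 m and z of tin_d in the frame of mat_3 between 0 and 0.01 m) or (horizontal distance between tin_d and mat_4 below 0.012 m and z of tin_d in the frame of mat_4 between 0 and 0.01 m)) and horizontal distance between tin_d and salt_crock above 0.37 m and distance of each of salt_crock, mug from where it was at the start of the episode below 0.02 m and angle between each of salt_crock, mug's own z axis and vertical below 0.15 rad); the robot touches nothing.
It fails at once if a tin is dropped, thrown or knocked: it moves faster than 0.6 m/s (a fall of about 2 cm) while the fingers are not on it ((contact force between the fingers and tin_a below 0.1 N and linear speed of tin_a above 0.6 m/s) or (contact force between the fingers and tin_b below 0.1 N and linear speed of tin_b above 0.6 m/s) or (contact force between the fingers and tin_c below 0.1 N and linear speed of tin_c above 0.6 m/s) or (contact force between the fingers and tin_d below 0.1 N and linear speed of tin_d above 0.6 m/s)).
It fails at once if the salt crock or the mug is pushed 20 mm from its place or tipped (distance of any of salt_crock, mug from where it was at the start of the episode above 0.02 m or angle between any of salt_crock, mug's own z axis and vertical above 0.15 rad).
It also fails if it takes over 104 s, if anything falls off the work surface, if the arm or the gripper's body presses on something with over 40 N, if the wrist force passes 120 N, or if a joint passes its speed limit or range.

## Robot

A 7-joint arm with a two-finger parallel gripper is mounted at the origin on the work surface. World frame = base frame: x ahead of the robot, y to its left, z up, the work surface at z = 0. Lengths are in m, angles in rad, forces in N, time in s.
With the tool pointing down it reaches from about 0.35 to 0.9 m from the base axis. Payload 7.2 kg.
Tool frame: the origin (TCP) lies on the mounting face of the last link; the fingertips stand 173 mm ahead of it and the grasp point (between the pads) lies ahead of it (robot.grip_point_offset is the z of the grasp point in the tool frame, in m); z points along the fingers, y is the direction in which the jaws open and shut (so a half turn about z gives the same grasp; the last joint's range is limited). The gripper opens to 85 mm and grips with 20 to 120 N. Pads are 22 mm wide; open, the fingers measure 114 mm over their backs; the gripper's body (76 mm by 85 mm) begins 54 mm behind the grasp point. The pads swing forward as they close: fully open they stand 13 mm farther back than shut.
Start: joints at [-1.193, 0.411, -0.013, 1.596, 0.006, 1.134, -0.082], TCP at [0.269, 0.564, 0.405] pointing down, gripper open.
Joint ranges: [-2.95, 2.95], [-0.29, 1.99], [-1.47, 1.44], [0.14, 2.54], [-1.03, 4.17], [0.13, 1.85], [-2.86, 2.86]. Speed limits (rad/s): [2.39, 2.39, 3.01, 3.01, 3.14, 3.14, 3.14].

## Interface

Orientations are given as a unit quaternion [w, x, y, z].
In Python, from plant import status, eyes, robot gives the robot as it stands.
- The arm moves only by the tool drive_tool, never from a script. Its argument "rows" is a list of rows, each a list of 3 entries, a list of its own where there are three numbers: the shift along the world's x, y, z in mm, then the turn, a rotation vector about the world's x, y, z in rad, then the opening in per cent of the stroke, from 0 (shut) to 100 (fully open). In form: [[[x, y, z], [ax, ay, az], fingers], ...]. A call has 1 to 8 rows; each row is the pose to reach, as a shift and turn from the pose commanded when the call began; what a row does not reach only later rows make up. A row lasts 1/8 s, in which the tool goes at most 62.5 mm and 10.7 degrees, less where a joint would pass 70% of its speed; a pose out of reach is approached as far as the arm can. A call with a gripper value outside its range is refused whole. The fingers move at their own pace and stop on an object; "force" is the grip in N (left out, the last holds). Time passes only in rows, so rows that repeat a pose let the fingers close. It gives the time, the measured TCP pose, the force and the opening at its end, in the units of the state.
- status.get_state(): the state, without advancing time (a new reading comes with each control period).
- eyes.get_image(name): name is "side" or "top" or "wrist"; returns a dict with "color" (420x560x3 uint8, blue, green, red), "fx", "fy", "cx", "cy" (pixels), "D" ([k1, k2, p1, p2, k3] as OpenCV has them; the pictures are not rectified), "view" (4x4, takes a point from world to camera coordinates); the wrist camera has in their place "hand_eye" (4x4, takes a point from camera to tool coordinates, whose origin is the TCP and whose axes are the flange's). Camera axes: x right, y down, z forward; pixel columns grow to the right and rows downward; lengths in m; the calibration is good to about 2 mm. A picture is of the moment at which its call begins: read the wrist's pose just before it. There is no depth.
- robot.finish_job(): hands the job in, once; it reports no verdict.
The state is a dict: "time": time; "qpos": joint angles; "dq": joint speeds; "tau": joint torques, N m; "ee_pos": TCP position; "eef_rot": TCP orientation; "wrist_force": force on the tool from outside, world axes, zero at the start; "ft_torque": the same for the moment, N m; "grip_width": finger opening in m.
Only numpy, scipy, OpenCV 4.12 (cv2) and the standard library are available. Lean on these libraries where they do the work, as an engineer would, in place of code of your own. Each camera call takes 0.05 s, during which the arm holds its last target. There are 200 camera calls.

## Working session

There is one attempt and no reset: what is moved stays moved. The work goes in short steps, Python scripts to look and compute and a tool call to move; the robot and the scene stay as the last step left them, time stands still between calls to the robot, and variables do not carry over. Pictures are saved under pics/ and viewed, and the job is handed in when it is done.

Besides the shell and the picture viewer there is one more tool, called after "Call:" as name([rows], argument=value, ...), one row to a line, values as JSON. drive_tool: Moves the arm, as the interface text tells. Its arguments: {"type":"object","properties":{"rows":{"type":"array","items":{"type":"array"}},"force":{"type":"number"}},"required":["rows"]}

```bash
ls; mkdir -p pics; cat > h.py <<'E'
import numpy as np, cv2
from plant import status, eyes, robot
from scipy.spatial.transform import Rotation as R
def state(): return status.get_state()
def shot(name, fn):
    s=state(); im=eyes.get_image(name); cv2.imwrite('pics/'+fn,im['color'])
    if 'view' in im: V=np.array(im['view'])
    else:
        q=s['eef_rot']; T=np.eye(4); T[:3,:3]=R.from_quat([q[1],q[2],q[3],q[0]]).as_matrix(); T[:3,3]=s['ee_pos']
        V=np.linalg.inv(T@np.array(im['hand_eye']))
    K=np.array([[im['fx'],0,im['cx']],[0,im['fy'],im['cy']],[0,0,1.]])
    np.savez('pics/'+fn+'.npz',V=V,K=K,D=np.array(im['D'],float))
def load(fn):
    d=np.load('pics/'+fn+'.npz'); return d['V'],d['K'],d['D']
def ground(fn,px,z):
    V,K,D=load(fn); n=cv2.undistortPoints(np.array([[px]],float),K,D)[0,0]
    C=np.linalg.inv(V); d=C[:3,:3]@[n[0],n[1],1]; o=C[:3,3]
    return o+d*(z-o[2])/d[2]
def proj(fn,p):
    V,K,D=load(fn); return cv2.projectPoints(np.array([p],float),cv2.Rodrigues(V[:3,:3])[0],V[:3,3],K,D)[0][0,0]
E
python3 - <<'E'
from h import *
print(state(), robot.grip_point_offset)
for n in ['side','top','wrist']: shot(n,n+'0.png')
for n in ['side','top']:
    V,K,D=load(n+'0.png'); C=np.linalg.inv(V); print(n,C[:3,3].round(3),C[:3,2].round(2),K[0,0],D)
E
```

```text
pics
{'time': 0.0, 'qpos': array([-1.19319488,  0.4119252 , -0.01270748,  1.59704735,  0.00561672,
        1.13429561, -0.08215405]), 'dq': array([-0.00063144,  0.00083135, -0.00065841, -0.00057286, -0.00209369,
        0.00229703, -0.00106043]), 'tau': array([-7.69332246e-05, -6.00642014e+01,  6.82048872e-01, -2.99413455e+01,
        1.37649867e-02,  1.06888876e-02,  1.08537733e-05]), 'ee_pos': array([0.26942018, 0.56371157, 0.40383575]), 'eef_rot': array([-1.15714153e-04,  2.21023583e-01,  9.75268119e-01, -8.11704125e-04]), 'wrist_force': array([-1.42742461, -0.31065224,  0.29136157]), 'ft_torque': array([-0.02644629,  0.0003713 , -0.03258692]), 'grip_width': 0.08561836450793231} 0.1547
side [ 0.33  -0.62   0.686] [ 0.15  0.73 -0.66] 403.90265181931505 [-0.02334772  0.          0.          0.          0.        ]
top [0.302 0.044 1.378] [ 0.12  0.01 -0.99] 531.4971235668683 [-0.21343852  0.          0.          0.          0.        ]
```

View pics/top0.png

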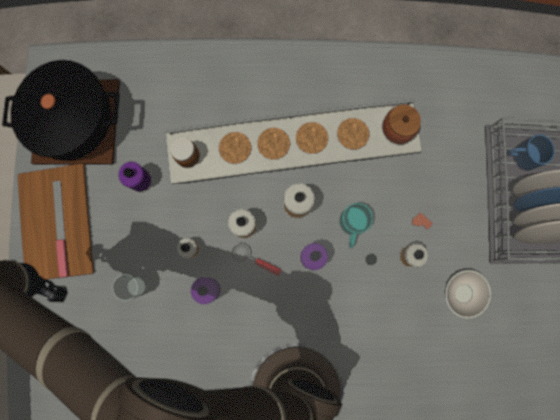

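View pics/side0.png

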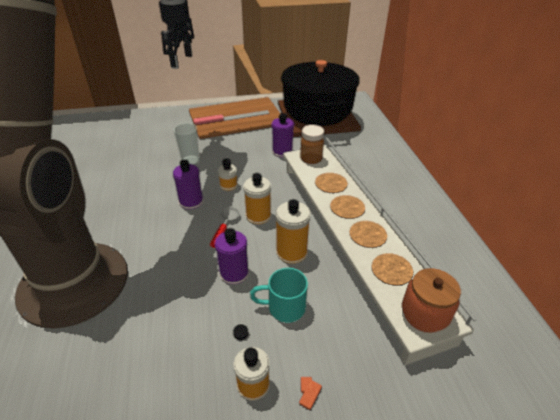

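View pics/wrist0.png

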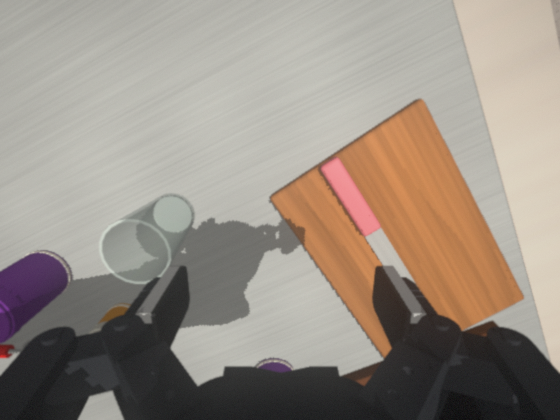

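```bash
python3 - <<'E'
from h import *
im=cv2.imread('pics/top0.png')
c=im[95:275,160:440]; cv2.imwrite('pics/crop_top.png',cv2.resize(c,None,fx=2.85,fy=2.85,interpolation=cv2.INTER_CUBIC))
t=[cv2.resize(im[y-20:y+20,x-20:x+20],(300,300),interpolation=cv2.INTER_CUBIC) for x,y in [(299,198),(241,222),(416,255),(187,247)]]
cv2.imwrite('pics/crop_t.png',np.vstack([np.hstack(t[:2]),np.hstack(t[2:])]))
E
```

```text
(no output)
```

View pics/crop_top.png

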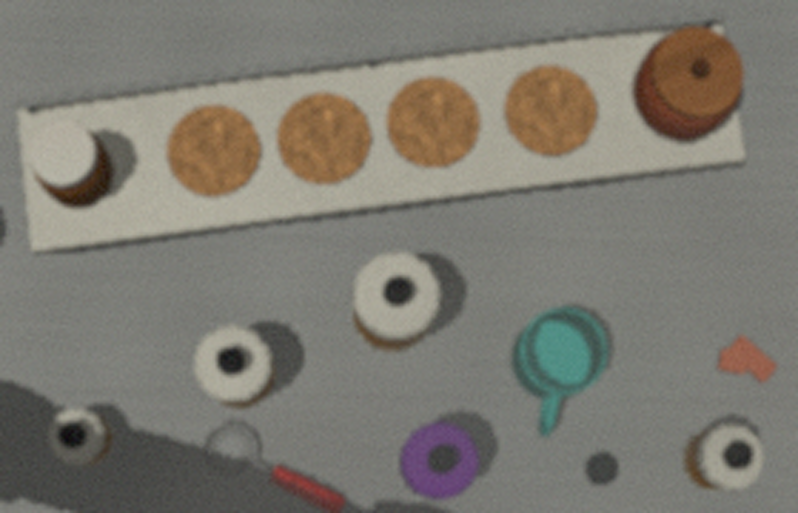

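View pics/crop_t.png

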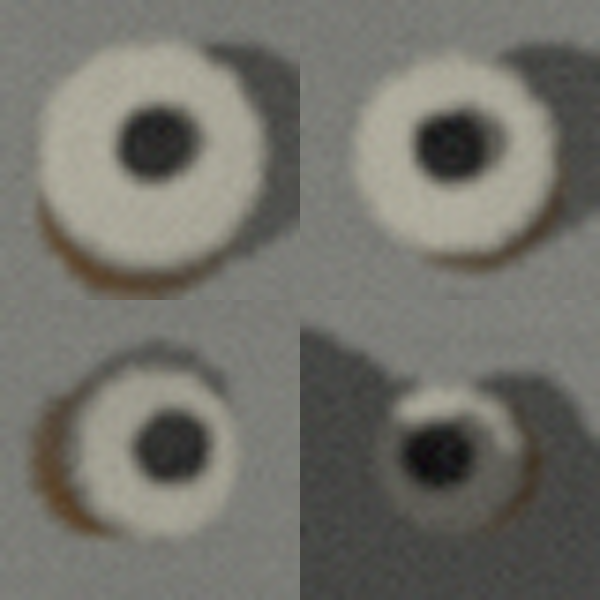

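```bash
python3 - <<'E'
from h import *
f='top0.png'
for n,lid,kn,h in [('a',(299.3,198.3),(299.5,197.1),.125),('b',(241.8,222.9),(241.1,221.5),.102),('c',(417.2,255),(418.8,254.6),.080),('d',(187.3,247.5),(185.4,247.5),.058)]:
    a=ground(f,np.array(lid)-.5,h); b=ground(f,np.array(kn)-.5,h+.026); print(n,a.round(4),b.round(4),'width px/m',)
p=lambda x,y:(160+x/2.85-.5,95+y/2.85-.5)
M=[ground(f,p(*q),.064)[:2] for q in [(213,150),(325,138),(433,122),(551,110)]]
print(np.round(M,4), [np.linalg.norm(M[i]-M[i+1]).round(4) for i in range(3)])
print('crock',ground(f,p(697,72),.102)[:2].round(4),'honey',ground(f,p(63,155),.088)[:2].round(4),'mug',ground(f,p(563,345),.078)[:2].round(4),'purple', ground(f,p(441,459),.102)[:2].round(4))
E
```

```text
a [0.48  0.003 0.125] [0.4791 0.0034 0.151 ] width px/m
b [0.421  0.1402 0.102 ] [0.4219 0.14   0.128 ] width px/m
c [ 0.3502 -0.2926  0.08  ] [ 0.3502 -0.2899  0.106 ] width px/m
d [0.3609 0.2789 0.058 ] [0.3596 0.279  0.084 ] width px/m
[[ 0.6158  0.1662]
 [ 0.6282  0.0667]
 [ 0.6446 -0.0294]
 [ 0.6581 -0.1353]] [np.float64(0.1003), np.float64(0.0974), np.float64(0.1068)]
crock [ 0.6863 -0.2606] honey [0.6044 0.2963] mug [ 0.4449 -0.1432] purple [ 0.3441 -0.0367]
```

Call:
drive_tool([
  [[15,-45,0],[0,0,-0.15],60],
  [[30,-90,0],[0,0,-0.3],60],
  [[45,-140,0],[0,0,-0.46],60],
  [[60,-190,0],[0,0,-0.62],60],
  [[75,-235,0],[0,0,-0.78],60],
  [[91,-285,0],[0,0,-0.94],60],
  [[91,-285,0],[0,0,-0.98],60],
  [[91,-285,0],[0,0,-0.98],60],
], force=70)

```text
time: 1.15
ee_pos: [0.3605, 0.2786, 0.4048]
eef_rot: [-0.0, 0.654, 0.756, 0.0]
wrist_force: [0.2, 0.1, -0.6]
grip_width: 0.0513
```

```bash
python3 - <<'E'
from h import *
s=state(); print(s['time'],s['ee_pos'],s['eef_rot'],s['qpos'].round(3),s['grip_width'])
shot('wrist','w1.png'); shot('top','t1.png'); shot('side','s1.png')
V,K,D=load('w1.png'); C=np.linalg.inv(V); print(C[:3,3],C[:3,2])
M=[[0.6158,0.1662],[0.6282,0.0667],[0.6446,-0.0294],[0.6581,-0.1353]]
for q in M: print(proj('side0.png',q+[.064]).round(1))
for q in [(.480,.003,.151),(.421,.140,.128),(.350,-.291,.106),(.360,.279,.084)]: print(proj('side0.png',q).round(1), proj('w1.png',q).round(1))
E
```

```text
1.15 [0.36053133 0.27858797 0.40480092] [-1.10535034e-04  6.54181269e-01  7.56337773e-01  1.69965973e-04] [-0.993  0.114  0.25   2.001 -0.033  1.03  -0.582] 0.05128720915476708
[0.34925176 0.35672168 0.37388486] [ 0.04319277 -0.30286356 -0.95205465]
[331.3 181.6]
[348.  205.9]
[368.4 232.9]
[392.7 268. ]
[293.7 201.8] [357.7 483.5]
[256.3 175.1] [322.8 352.9]
[250.9 352.4] [216.  577.6]
[226.4 160.3] [280.3 191.8]
```

View pics/w1.png

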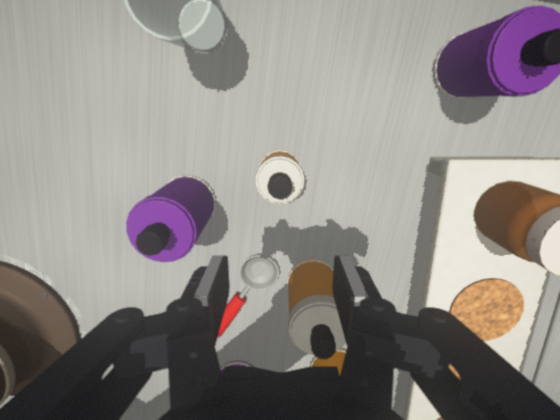

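View pics/t1.png

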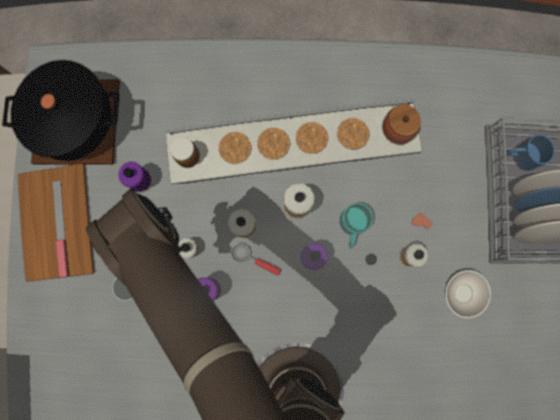

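```bash
python3 - <<'E'
from h import *
im=cv2.imread('pics/w1.png'); a=cv2.resize(im[140:215,240:320],(560,525),interpolation=cv2.INTER_CUBIC)
cv2.imwrite('pics/w1c.png',a)
for px in [(280,185),(280,183)]: print(ground('w1.png',px,.084))
print(ground('w1.png',(280,178),.058), load('w1.png')[1:])
E
```

```text
[0.35881921 0.2854279  0.084     ]
[0.35854547 0.28732245 0.084     ]
[0.35863839 0.286224   0.058     ] (array([[319.45070702,   0.        , 280.58246867],
       [  0.        , 319.45070702, 206.65794262],
       [  0.        ,   0.        ,   1.        ]]), array([-0.0059084,  0.       ,  0.       ,  0.       ,  0.       ]))
```

View pics/w1c.png

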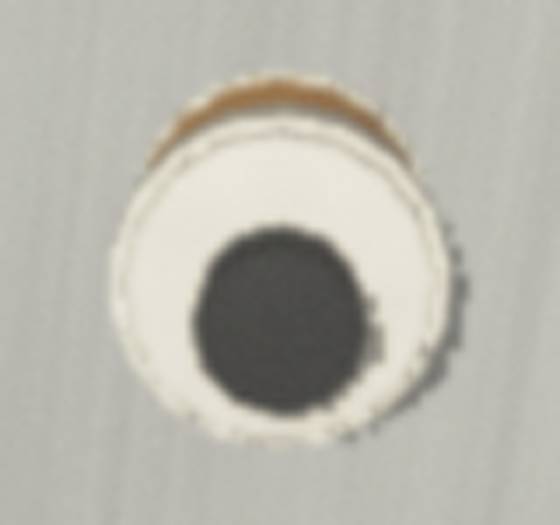

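```bash
python3 - <<'E'
from h import *
im=cv2.imread('pics/side0.png'); a=[cv2.resize(im[y-25:y+25,x-25:x+25],(400,400),interpolation=cv2.INTER_CUBIC) for x,y in [(228,172),(257,187)]]
cv2.imwrite('pics/s0c.png',np.hstack(a))
for p in [(.6158,.1662,.064),(.36,.279,.084),(.3588,.285,.084),(.421,.140,.128),(.421,.146,.128)]: print(proj('w1.png',p).round(1),proj('side0.png',p).round(1))
V,K,D=load('w1.png'); print(V)
im=eyes.get_image('wrist'); print(im['hand_eye'])
E
```

```text
[487.5 312.6] [331.3 181.6]
[280.3 191.8] [226.4 160.3]
[279.9 185.4] [225.8 159. ]
[322.8 352.9] [256.3 175.1]
[324.  347.8] [256.  173.6]
[[ 9.89642446e-01  1.43552214e-01 -7.68162284e-04 -3.96555354e-01]
 [ 1.36902200e-01 -9.42160511e-01  3.05927050e-01  1.73894256e-01]
 [ 4.31927731e-02 -3.02863557e-01 -9.52054647e-01  4.48911669e-01]
 [ 0.00000000e+00  0.00000000e+00  0.00000000e+00  1.00000000e+00]]
[[-5.46993880e-04 -9.51936399e-01 -3.06295271e-01  7.89314075e-02]
 [ 9.99999463e-01 -2.51116120e-04 -1.00539264e-03  9.43171184e-05]
 [ 8.80154171e-04 -3.06295656e-01  9.51936025e-01  3.09466135e-02]
 [ 0.00000000e+00  0.00000000e+00  0.00000000e+00  1.00000000e+00]]
```

View pics/s0c.png

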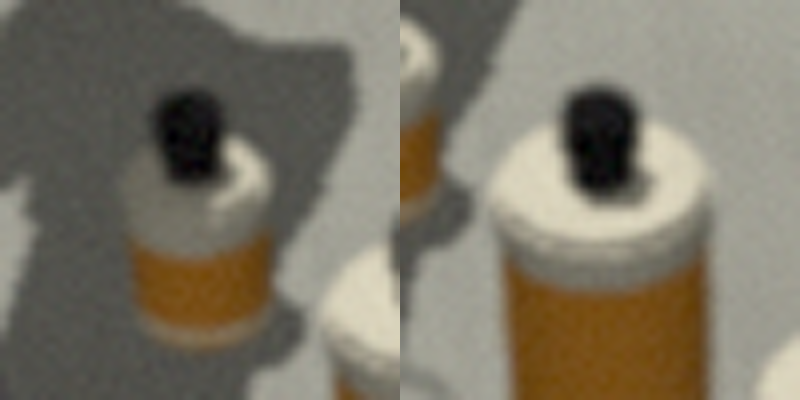

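Call:
drive_tool([
  [[0,0,-30],[0,0,0],60],
  [[0,0,-75],[0,0,0],60],
  [[0,0,-115],[0,0,0],60],
  [[0,0,-135],[0,0,0],60],
  [[0,0,-135],[0,0,0],60],
])

```text
time: 1.98
ee_pos: [0.3599, 0.279, 0.2683]
eef_rot: [-0.0, 0.654, 0.757, -0.002]
wrist_force: [-0.1, -0.1, 0.0]
grip_width: 0.0515
```

```bash
python3 - <<'E'
from h import *
s=state(); print(s['time'],s['ee_pos'])
shot('wrist','w2.png'); shot('side','s2.png')
im=cv2.imread('pics/side0.png')
a=cv2.imread('pics/s2.png')[100:220,160:320]; b=cv2.imread('pics/w2.png')
cv2.imwrite('pics/c2.png',np.hstack([cv2.resize(a,(400,300),interpolation=cv2.INTER_CUBIC),cv2.resize(b,(400,300),interpolation=cv2.INTER_AREA)]))
p=s['ee_pos']; 
for z in (.1547,.173): print(proj('w2.png',p-[0,0,z]),proj('s2.png',p-[0,0,z]))
E
```

```text
1.975 [0.35991165 0.27897949 0.26830551]
[281.67789157 289.67478322] [225.49750219 150.7114793 ]
[281.69237704 269.29225277] [226.0685898  156.66319036]
```

View pics/c2.png

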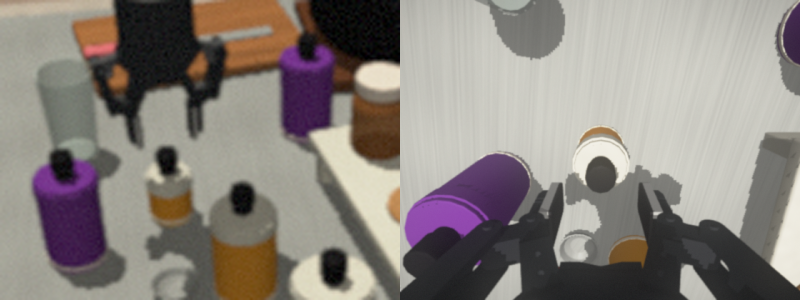

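View pics/w2.png

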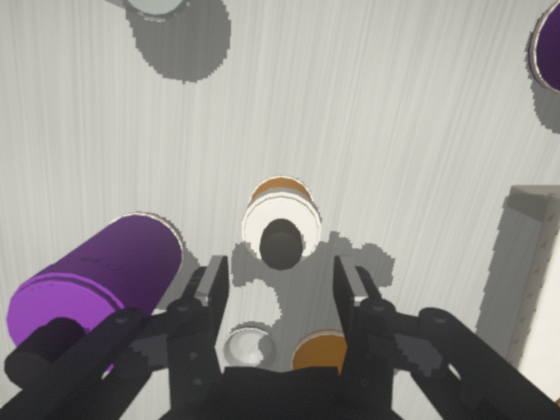

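Call:
drive_tool([
  [[0,0,-15],[0,0,0],60],
  [[0,0,-28],[0,0,0],60],
  [[0,0,-33],[0,0,0],60],
  [[0,0,-33],[0,0,0],0],
  [[0,0,-33],[0,0,0],0],
  [[0,0,-33],[0,0,0],0],
  [[0,0,-33],[0,0,0],0],
])

```text
time: 2.95
ee_pos: [0.3605, 0.2789, 0.2369]
eef_rot: [-0.0, 0.654, 0.756, 0.0]
wrist_force: [-1.0, -0.5, 1.6]
grip_width: 0.0218
```

Call:
drive_tool([
  [[0,0,5],[0,0,0],0],
  [[0,0,20],[0,0,0],0],
  [[0,0,50],[0,0,0],0],
  [[0,0,85],[0,0,0],0],
  [[0,0,115],[0,0,0],0],
  [[0,0,130],[0,0,0],0],
  [[0,0,130],[0,0,0],0],
])

```text
time: 3.82
ee_pos: [0.3606, 0.279, 0.3676]
eef_rot: [-0.0, 0.654, 0.756, 0.001]
wrist_force: [0.0, 0.3, -3.2]
grip_width: 0.0214
```

```bash
python3 - <<'E'
from h import *
s=state(); print(s['time'],s['ee_pos'],s['wrist_force'],s['grip_width'])
shot('wrist','w3.png'); shot('side','s3.png')
a=cv2.imread('pics/s3.png')[60:210,140:340]; b=cv2.imread('pics/w3.png')
cv2.imwrite('pics/c3.png',np.hstack([cv2.resize(a,(400,300),interpolation=cv2.INTER_CUBIC),cv2.resize(b,(400,300),interpolation=cv2.INTER_AREA)]))
E
```

```text
3.825 [0.36059321 0.27898899 0.36763136] [ 0.02631438  0.32937279 -3.22261308] 0.02140627530677398
```

View pics/c3.png

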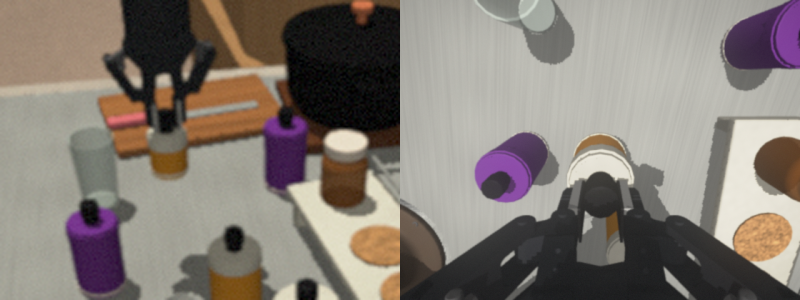

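```bash
python3 - <<'E'
from h import *
b=cv2.imread('pics/w3.png')[160:360,180:380]
cv2.imwrite('pics/c3b.png',cv2.resize(b,(600,600),interpolation=cv2.INTER_CUBIC))
s=state()
p=s['ee_pos']; Rm=R.from_quat([s['eef_rot'][i] for i in (1,2,3,0)]).as_matrix()
# predicted corners of pads at tip: tool x +-11, y +-12
for z in (.1547,.173):
  for x in (-.011,0,.011):
    print(z,x,[((proj('w3.png',p+Rm@[x,y,z])-[180,160])*3).round(0) for y in (-.012,.012)])
E
```

```text
0.1547 -0.011 [array([218., 451.]), array([375., 451.])]
0.1547 0 [array([216., 389.]), array([376., 388.])]
0.1547 0.011 [array([214., 323.]), array([378., 323.])]
0.173 -0.011 [array([227., 386.]), array([367., 386.])]
0.173 0 [array([225., 329.]), array([368., 328.])]
0.173 0.011 [array([224., 269.]), array([370., 269.])]
```

View pics/c3b.png

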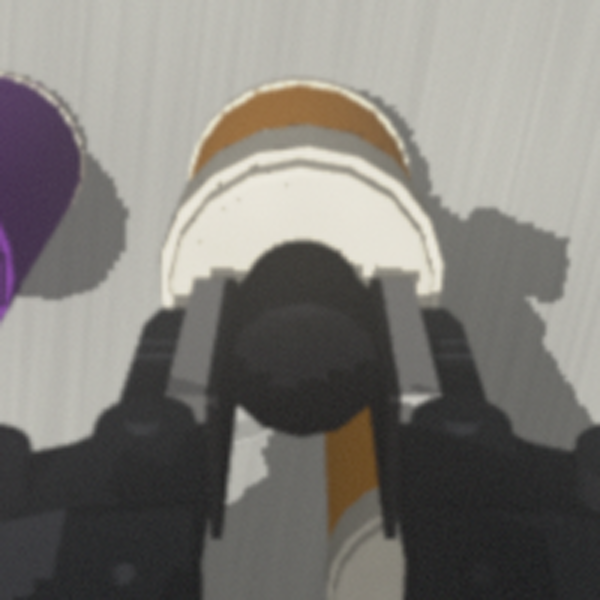

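Call:
drive_tool([
  [[15,-9,10],[0,0,0],0],
  [[50,-30,20],[0,0,0],0],
  [[95,-55,30],[0,0,0],0],
  [[140,-81,35],[0,0,0],0],
  [[185,-107,35],[0,0,0],0],
  [[220,-128,35],[0,0,0],0],
  [[240,-139,35],[0,0,0],0],
  [[240,-139,35],[0,0,0],0],
])

```text
time: 4.92
ee_pos: [0.6014, 0.1383, 0.3994]
eef_rot: [-0.0, 0.655, 0.756, -0.002]
wrist_force: [-0.5, 0.0, -2.0]
grip_width: 0.0216
```

```bash
python3 - <<'E'
from h import *
s=state(); print(s['time'],s['ee_pos'],s['wrist_force'],s['grip_width'],s['qpos'].round(2))
shot('wrist','w4.png')
M=[[0.6158,0.1662],[0.6282,0.0667],[0.6446,-0.0294],[0.6581,-0.1353]]
for q in M: print(proj('w4.png',q+[.064]).round(1))
E
```

```text
4.925 [0.6014316  0.13832097 0.39942032] [-0.53472002  0.00607259 -2.03492053] 0.021624221899828332 [-0.6   0.42  0.4   1.64 -0.17  1.12 -0.01]
[300.8 161.7]
[297.2 256.2]
[298.2 332.8]
[295.5 403.2]
```

View pics/w4.png

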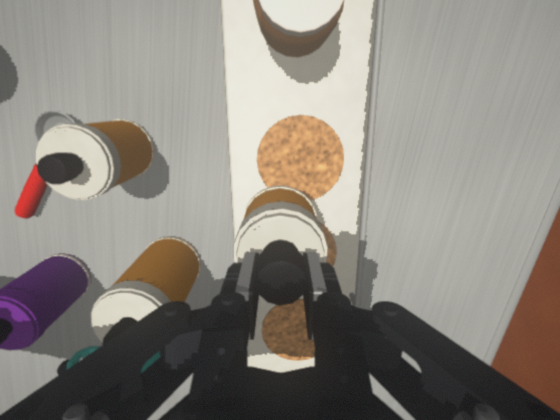

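```bash
python3 - <<'E'
from h import *
im=cv2.imread('pics/w4.png'); hsv=cv2.cvtColor(im,cv2.COLOR_BGR2HSV)
m=((hsv[...,0]<22)&(hsv[...,1]>70)&(hsv[...,2]>110)).astype(np.uint8); m[:105]=0;m[205:]=0;m[:,:245]=0;m[:,360:]=0
c=max(cv2.findContours(m,0,2)[0],key=cv2.contourArea); e=cv2.fitEllipse(cv2.convexHull(c)); print(e)
print('mat0 wrist',ground('w4.png',e[0],.064))
print('knob d top', [ground('w4.png',(281,y),.3994-.173-.004+.026) for y in (276,280)])
cv2.imwrite('pics/c4.png',cv2.resize(np.vstack([im[180:320,200:360]]),(640,560),interpolation=cv2.INTER_CUBIC))
cv2.imwrite('pics/c4b.png',cv2.resize(im[130:210,30:160],(650,400),interpolation=cv2.INTER_CUBIC))
E
```

```text
((300.0315246582031, 157.93063354492188), (85.61509704589844, 86.92196655273438), 54.591365814208984)
mat0 wrist [0.6145446  0.16962666 0.064     ]
knob d top [array([0.59985417, 0.14724718, 0.2484    ]), array([0.60012717, 0.14533664, 0.2484    ])]
```

View pics/c4.png

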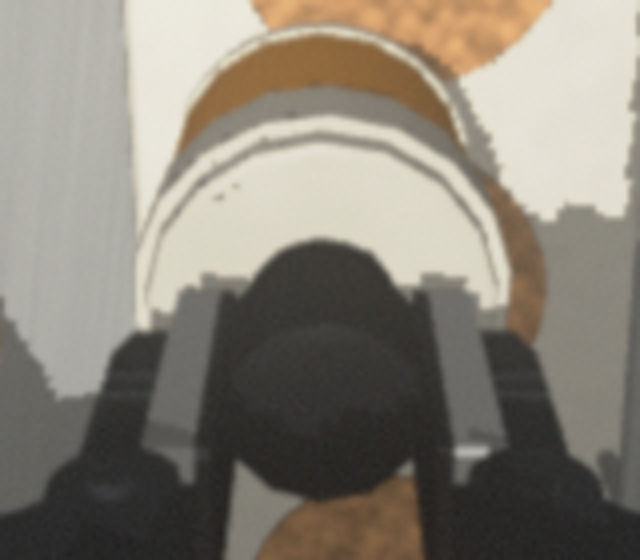

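View pics/c4b.png

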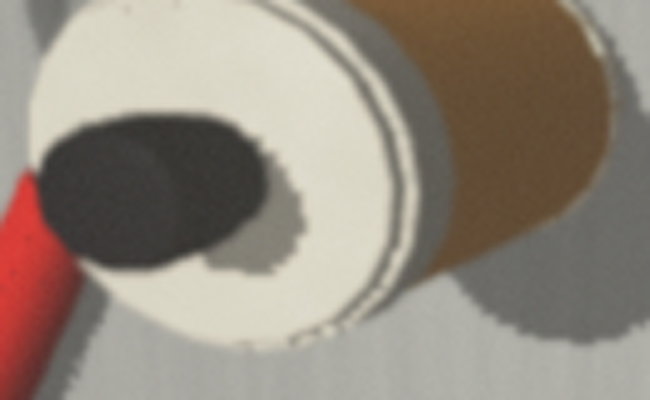

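Call:
drive_tool([
  [[5,10,0],[0,0,0],0],
  [[14,25,0],[0,0,0],0],
  [[14,25,-20],[0,0,0],0],
  [[14,25,-50],[0,0,0],0],
  [[14,25,-75],[0,0,0],0],
  [[14,25,-88],[0,0,0],0],
  [[14,25,-93],[0,0,0],0],
  [[14,25,-95],[0,0,0],0],
])

```text
time: 5.98
ee_pos: [0.6148, 0.1653, 0.3072]
eef_rot: [0.0, 0.654, 0.757, 0.0]
wrist_force: [-0.6, 0.4, -1.9]
grip_width: 0.0215
```

Call:
drive_tool([
  [[0,0,0],[0,0,0],0],
  [[0,0,0],[0,0,0],0],
])

```text
time: 6.22
ee_pos: [0.6147, 0.1649, 0.3074]
eef_rot: [0.0, 0.654, 0.756, 0.001]
wrist_force: [0.7, 0.9, -2.6]
grip_width: 0.0213
```

Call:
drive_tool([
  [[0,-1,-3],[0,0,0],0],
  [[0,-1,-5],[0,0,0],0],
  [[0,-1,-6],[0,0,0],0],
  [[0,-1,-6.5],[0,0,0],0],
  [[0,-1,-6.5],[0,0,0],0],
])

```text
time: 6.85
ee_pos: [0.6144, 0.1638, 0.301]
eef_rot: [-0.0, 0.654, 0.756, 0.0]
wrist_force: [-2.3, -1.8, 5.2]
grip_width: 0.0215
```

Call:
drive_tool([
  [[0,0,0],[0,0,0],35],
  [[0,0,0],[0,0,0],50],
  [[0,0,0],[0,0,0],60],
  [[0,0,0],[0,0,0],60],
  [[0,0,25],[0,0,0],60],
  [[0,0,65],[0,0,0],60],
  [[0,0,105],[0,0,0],60],
  [[0,0,105],[0,0,0],60],
])

```text
time: 7.85
ee_pos: [0.6154, 0.1637, 0.4088]
eef_rot: [0.002, 0.654, 0.756, 0.003]
wrist_force: [0.5, 0.4, 0.0]
grip_width: 0.0515
```

```bash
python3 - <<'E'
from h import *
s=state(); print(s['time'],s['ee_pos'],s['wrist_force'],s['grip_width'])
shot('wrist','w5.png')
E
```

```text
7.85 [0.61537538 0.16374585 0.40881826] [0.53989271 0.39765887 0.02870641] 0.05151228522609311
```

View pics/w5.png

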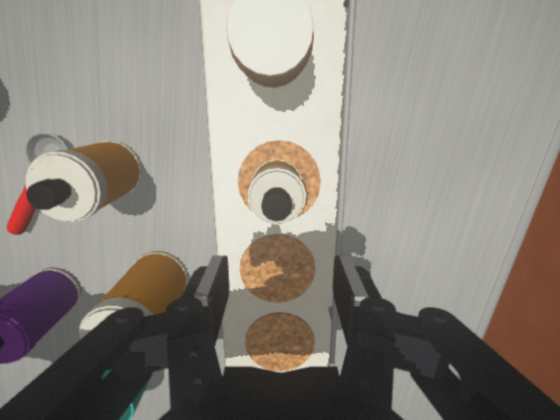

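```bash
python3 - <<'E'
from h import *
im=cv2.imread('pics/w5.png')
cv2.imwrite('pics/c5.png',cv2.resize(im[130:310,220:340],(533,800),interpolation=cv2.INTER_CUBIC)[:600])
print('mat0',ground('w5.png',(279.2,179.5),.064),'lid',ground('w5.png',(277,195.5),.122),'knob',ground('w5.png',(276.8,204),.148),'mat1',ground('w5.png',(277.5,268),.064),ground('w5.png',(279.5,341),.064))
E
```

```text
mat0 [0.61489054 0.17079288 0.064     ] lid [0.61305395 0.17020247 0.122     ] knob [0.61294573 0.17087813 0.148     ] mat1 [0.62721552 0.07204211 0.064     ] [ 0.64332646 -0.02425595  0.064     ]
```

View pics/c5.png

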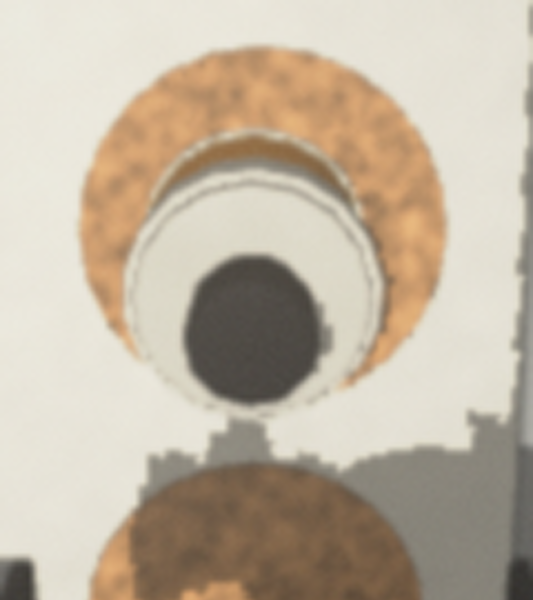

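Call:
drive_tool([
  [[-45,-5,0],[0,0,0],60],
  [[-95,-10,0],[0,0,0],60],
  [[-145,-15,0],[0,0,0],60],
  [[-185,-19,0],[0,0,0],60],
  [[-195,-19,0],[0,0,0],60],
  [[-195,-19,0],[0,0,0],60],
])

```text
time: 8.65
ee_pos: [0.4193, 0.1451, 0.4049]
eef_rot: [-0.0, 0.654, 0.757, 0.0]
wrist_force: [0.4, 0.1, 0.7]
grip_width: 0.0516
```

```bash
cat >> h.py <<'E'
def knob(fn,h,guess,w=60):
    "dark blob top face of knob via contour near guess; saves an enlarged crop"
    u,v=proj(fn,np.r_[guess,h+.026]); im=cv2.imread('pics/'+fn); x0,y0=int(max(0,u-w)),int(max(0,v-w))
    c=cv2.resize(im[y0:y0+2*w,x0:x0+2*w],None,fx=4,fy=4,interpolation=cv2.INTER_CUBIC); cv2.imwrite('pics/z_'+fn,c)
    print('crop origin',x0,y0,'scale 4; predicted crop px',((u-x0)*4,(v-y0)*4))
E
python3 - <<'E'
from h import *
s=state(); print(s['time'],s['ee_pos'])
shot('wrist','w6.png'); knob('w6.png',.102,(.4205,.145))
E
```

```text
8.65 [0.4193436  0.14512626 0.4049294 ]
crop origin 222 146 scale 4; predicted crop px (np.float64(240.85785309736343), np.float64(243.2162189932203))
```

View pics/z_w6.png

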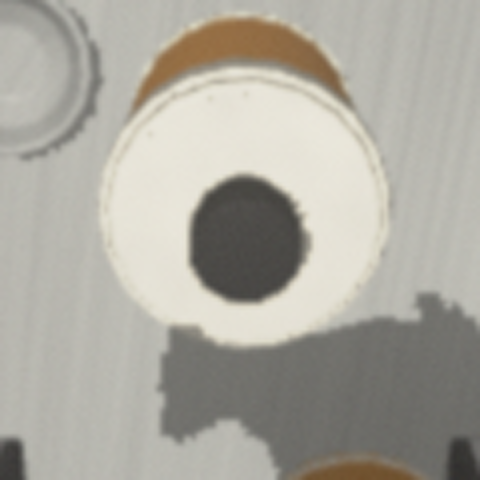

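Call:
drive_tool([
  [[2,0,-35],[0,0,0],60],
  [[2,0,-80],[0,0,0],60],
  [[2,0,-110],[0,0,0],60],
  [[2,0,-121],[0,0,0],60],
  [[2,0,-125],[0,0,0],60],
  [[2,0,-125],[0,0,0],60],
  [[2,0,-125],[0,0,0],0],
  [[2,0,-125],[0,0,0],0],
])

```text
time: 9.7
ee_pos: [0.4217, 0.1451, 0.2812]
eef_rot: [0.0, 0.654, 0.757, 0.001]
wrist_force: [-1.4, -0.9, 5.4]
grip_width: 0.0215
```

Call:
drive_tool([
  [[0,0,0],[0,0,0],0],
  [[0,0,0],[0,0,0],0],
  [[0,0,5],[0,0,0],0],
  [[0,0,25],[0,0,0],0],
  [[0,0,60],[0,0,0],0],
  [[0,0,95],[0,0,0],0],
  [[0,0,110],[0,0,0],0],
  [[0,0,110],[0,0,0],0],
])

```text
time: 10.7
ee_pos: [0.4215, 0.145, 0.3906]
eef_rot: [0.0, 0.654, 0.757, 0.001]
wrist_force: [-0.1, -0.2, -2.8]
grip_width: 0.0216
```

Call:
drive_tool([
  [[0,0,30],[0,0,0],0],
  [[15,-11,60],[0,0,0],0],
  [[50,-38,70],[0,0,0],0],
  [[90,-69,70],[0,0,0],0],
  [[130,-99,70],[0,0,0],0],
  [[170,-130,70],[0,0,0],0],
  [[205,-157,65],[0,0,0],0],
  [[222,-169,55],[0,0,0],0],
])

```text
time: 11.7
ee_pos: [0.6448, -0.0262, 0.4423]
eef_rot: [-0.0, 0.655, 0.756, -0.002]
wrist_force: [-0.3, -0.1, -3.3]
grip_width: 0.0217
```

Call:
drive_tool([
  [[0,0,-20],[0,0,0],0],
  [[0,0,-20],[0,0,0],0],
])

```text
time: 11.95
ee_pos: [0.6429, -0.0239, 0.4211]
eef_rot: [-0.002, 0.654, 0.756, -0.002]
wrist_force: [-0.5, -0.3, -3.8]
grip_width: 0.021
```

```bash
python3 - <<'E'
from h import *
s=state(); print(s['time'],s['ee_pos'],s['wrist_force'])
shot('wrist','w7.png'); shot('side','s7.png')
print(proj('w7.png',(.6272,.072,.064)),proj('w7.png',(.6433,-.0243,.064)),proj('w7.png',s['ee_pos']-[0,0,.153]))
cv2.imwrite('pics/c7.png',np.hstack([cv2.imread('pics/w7.png'),cv2.imread('pics/s7.png')])[:,::1][::1]) if 0 else None
a=cv2.imread('pics/w7.png');b=cv2.imread('pics/s7.png')
cv2.imwrite('pics/c7.png',cv2.resize(np.hstack([a,b]),(800,300),interpolation=cv2.INTER_AREA))
E
```

```text
11.95 [ 0.64294197 -0.02387849  0.42113603] [-0.51252888 -0.25476231 -3.77660519]
[281.48241531  84.06306428] [283.41098424 183.55768577] [283.08380999 292.64359945]
```

View pics/w7.png

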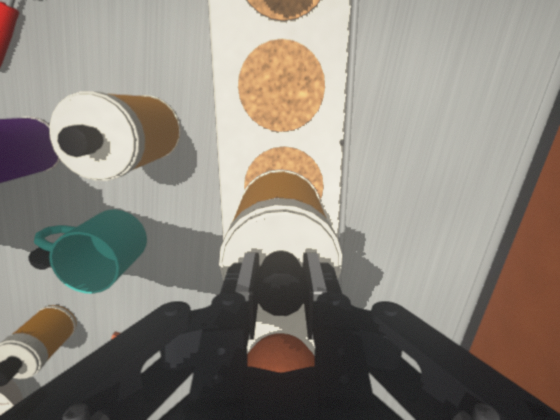

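View pics/c7.png

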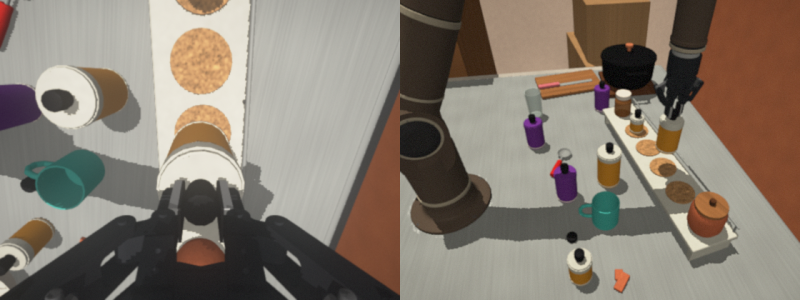

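Call:
drive_tool([
  [[0,0,-20],[0,0,0],0],
  [[0,0,-45],[0,0,0],0],
  [[0,0,-62],[0,0,0],0],
  [[0,0,-69],[0,0,0],0],
  [[0,0,-72],[0,0,0],0],
  [[0,0,-74],[0,0,0],0],
  [[0,0,-75.5],[0,0,0],0],
  [[0,0,-75.5],[0,0,0],0],
])

```text
time: 13.05
ee_pos: [0.6436, -0.0241, 0.3499]
eef_rot: [0.0, 0.654, 0.756, 0.0]
wrist_force: [0.5, 0.2, -4.1]
grip_width: 0.0216
```

Call:
drive_tool([
  [[0,0,-2],[0,0,0],0],
  [[0,0,-4],[0,0,0],0],
  [[0,0,-5],[0,0,0],0],
  [[0,0,-5],[0,0,0],0],
])

```text
time: 13.55
ee_pos: [0.6435, -0.0243, 0.3454]
eef_rot: [0.0, 0.654, 0.756, 0.0]
wrist_force: [-2.7, -0.1, 4.3]
grip_width: 0.0214
```

Call:
drive_tool([
  [[0,0,0],[0,0,0],35],
  [[0,0,0],[0,0,0],50],
  [[0,0,0],[0,0,0],60],
  [[0,0,0],[0,0,0],60],
  [[0,0,30],[0,0,0],60],
  [[0,0,60],[0,0,0],60],
  [[0,0,75],[0,0,0],60],
  [[0,0,75],[0,0,0],60],
])

```text
time: 14.55
ee_pos: [0.6436, -0.0242, 0.4204]
eef_rot: [0.001, 0.654, 0.757, 0.001]
wrist_force: [0.5, 0.2, -0.7]
grip_width: 0.0515
```

Call:
drive_tool([
  [[-40,-35,0],[0,0,0],60],
  [[-85,-75,-10],[0,0,0],60],
  [[-130,-115,-20],[0,0,0],60],
  [[-175,-155,-30],[0,0,0],60],
  [[-220,-195,-40],[0,0,0],60],
  [[-265,-235,-45],[0,0,0],60],
  [[-294,-261,-50],[0,0,0],60],
  [[-294,-261,-50],[0,0,0],60],
])

```text
time: 15.55
ee_pos: [0.3467, -0.2865, 0.3687]
eef_rot: [-0.001, 0.656, 0.755, -0.0]
wrist_force: [1.2, 0.4, -0.3]
grip_width: 0.051
```

```bash
python3 - <<'E'
from h import *
s=state(); print(s['time'],s['ee_pos'],s['qpos'].round(2))
shot('wrist','w8.png'); knob('w8.png',.080,(.349,-.2855))
shot('top','t8.png')
b=cv2.imread('pics/t8.png')[95:275,160:440]; a=cv2.imread('pics/z_w8.png')
cv2.imwrite('pics/c8.png',np.hstack([cv2.resize(a,(int(a.shape[1]*300/a.shape[0]),300)),cv2.resize(b,(467,300))]))
E
```

```text
15.55 [ 0.34674584 -0.28650554  0.36865266] [-0.04  0.16  0.7   2.08 -0.13  0.94  0.88]
crop origin 224 151 scale 4; predicted crop px (np.float64(241.862589673834), np.float64(242.3079659600494))
```

View pics/c8.png

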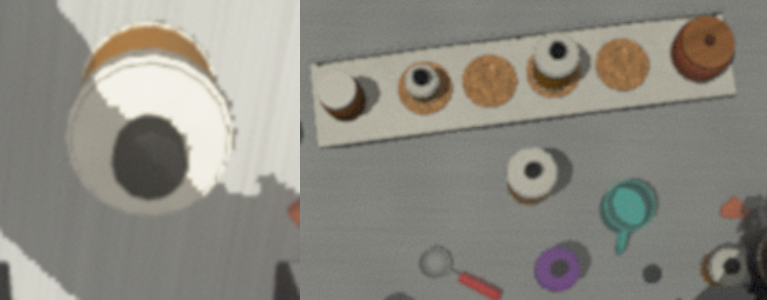

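View pics/z_w8.png

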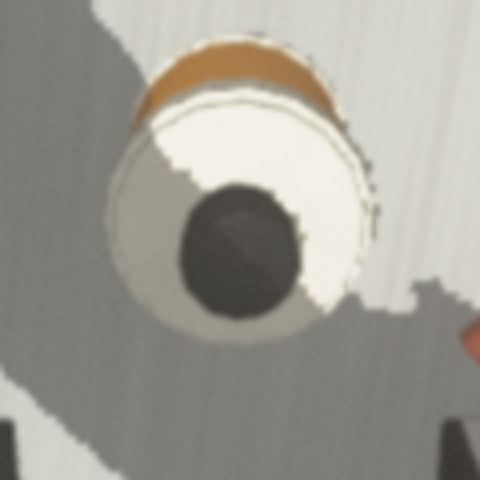

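Call:
drive_tool([
  [[0,-2,-35],[0,0,0],60],
  [[0,-2,-75],[0,0,0],60],
  [[0,-2,-98],[0,0,0],60],
  [[0,-2,-107],[0,0,0],60],
  [[0,-2,-109],[0,0,0],60],
  [[0,-2,-109],[0,0,0],60],
])

```text
time: 16.4
ee_pos: [0.35, -0.2871, 0.2613]
eef_rot: [0.0, 0.654, 0.757, 0.0]
wrist_force: [0.3, 0.1, -0.9]
grip_width: 0.0515
```

Call:
drive_tool([
  [[0,0,-2],[0,0,0],60],
  [[0,0,-2],[0,0,0],0],
  [[0,0,-2],[0,0,0],0],
  [[0,0,-2],[0,0,0],0],
  [[0,0,-2],[0,0,0],0],
])

```text
time: 17.02
ee_pos: [0.3494, -0.2873, 0.2592]
eef_rot: [0.0, 0.654, 0.756, 0.0]
wrist_force: [-1.9, 0.8, 6.8]
grip_width: 0.0215
```

Call:
drive_tool([
  [[0,0,5],[0,0,0],0],
  [[0,0,25],[0,0,0],0],
  [[0,0,60],[0,0,0],0],
  [[0,0,100],[0,0,0],0],
  [[0,0,140],[0,0,0],0],
  [[0,0,175],[0,0,0],0],
  [[0,0,190],[0,0,0],0],
  [[0,0,190],[0,0,0],0],
])

```text
time: 18.02
ee_pos: [0.3495, -0.287, 0.4488]
eef_rot: [0.0, 0.654, 0.757, 0.0]
wrist_force: [-1.3, -0.0, -4.1]
grip_width: 0.0215
```

Call:
drive_tool([
  [[8,10,12],[0,0,0],0],
  [[25,32,25],[0,0,0],0],
  [[50,65,25],[0,0,0],0],
  [[75,97,25],[0,0,0],0],
  [[100,129,25],[0,0,0],0],
  [[125,161,25],[0,0,0],0],
  [[150,194,25],[0,0,0],0],
  [[175,226,25],[0,0,0],0],
])

```text
time: 19.02
ee_pos: [0.525, -0.0598, 0.4713]
eef_rot: [-0.001, 0.654, 0.756, -0.001]
wrist_force: [0.7, -0.8, -3.5]
grip_width: 0.0217
```

Call:
drive_tool([
  [[25,33,0],[0,0,0],0],
  [[50,65,0],[0,0,0],0],
  [[75,97,0],[0,0,0],0],
  [[95,123,0],[0,0,0],0],
  [[103,133,-20],[0,0,0],0],
  [[103,133,-40],[0,0,0],0],
  [[103,133,-50],[0,0,0],0],
  [[103,133,-50],[0,0,0],0],
])

```text
time: 20.02
ee_pos: [0.627, 0.0711, 0.422]
eef_rot: [-0.001, 0.654, 0.756, -0.001]
wrist_force: [-0.3, -0.1, -3.2]
grip_width: 0.0218
```

```bash
python3 - <<'E'
from h import *
s=state(); print(s['time'],s['ee_pos'],s['wrist_force'],s['grip_width'])
shot('wrist','w9.png')
print(proj('w9.png',(.6149,.1705,.064)),proj('w9.png',(.6272,.072,.064)),proj('w9.png',s['ee_pos']-[0,0,.153]))
E
```

```text
20.025 [0.62697782 0.07108663 0.42197312] [-0.34271047 -0.1194784  -3.22123048] 0.021826451110661668
[284.29718374  80.47013156] [282.16051767 181.8612969 ] [281.75099502 292.40252135]
```

View pics/w9.png

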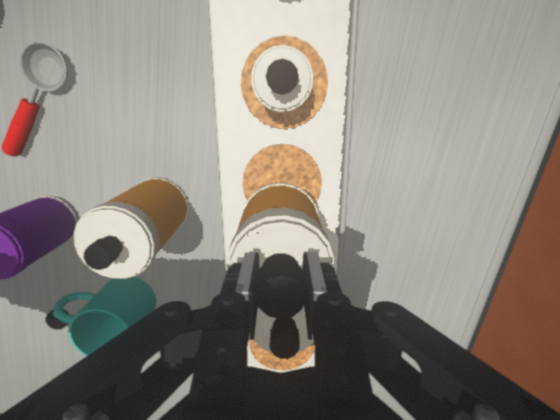

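Call:
drive_tool([
  [[0,0,-20],[0,0,0],0],
  [[0,0,-50],[0,0,0],0],
  [[0,0,-75],[0,0,0],0],
  [[0,0,-87],[0,0,0],0],
  [[0,0,-92],[0,0,0],0],
  [[0,0,-94],[0,0,0],0],
  [[0,0,-96],[0,0,0],0],
  [[0,0,-96],[0,0,0],0],
])

```text
time: 21.08
ee_pos: [0.6276, 0.0719, 0.3281]
eef_rot: [0.0, 0.654, 0.756, 0.0]
wrist_force: [0.3, 0.2, -3.1]
grip_width: 0.0219
```

Call:
drive_tool([
  [[0,-1,-2],[0,0,0],0],
  [[0,-1,-4],[0,0,0],0],
  [[0,-1,-5],[0,0,0],0],
  [[0,-1,-5],[0,0,0],0],
])

```text
time: 21.58
ee_pos: [0.6275, 0.0707, 0.3233]
eef_rot: [0.0, 0.654, 0.756, 0.0]
wrist_force: [-2.4, -0.8, 4.7]
grip_width: 0.0215
```

Call:
drive_tool([
  [[0,0,0],[0,0,0],35],
  [[0,0,0],[0,0,0],50],
  [[0,0,0],[0,0,0],60],
  [[0,0,0],[0,0,0],60],
  [[0,0,30],[0,0,0],60],
  [[0,0,70],[0,0,0],60],
  [[0,0,110],[0,0,0],60],
  [[-10,-5,115],[0,0,0],60],
])

```text
time: 22.58
ee_pos: [0.6182, 0.0659, 0.4407]
eef_rot: [0.002, 0.654, 0.757, 0.002]
wrist_force: [0.0, 0.2, -0.3]
grip_width: 0.0512
```

Call:
drive_tool([
  [[-35,-15,0],[0,0,0],60],
  [[-75,-30,0],[0,0,0],60],
  [[-115,-48,0],[0,0,0],60],
  [[-139,-58,0],[0,0,0],60],
  [[-139,-58,0],[0,0,0],60],
  [[-139,-58,0],[0,0,0],60],
])

```text
time: 23.32
ee_pos: [0.4788, 0.0083, 0.4376]
eef_rot: [0.0, 0.654, 0.757, 0.0]
wrist_force: [0.5, -0.7, -0.6]
grip_width: 0.051
```

```bash
python3 - <<'E'
from h import *
s=state(); print(s['time'],s['ee_pos'],s['qpos'].round(2))
shot('wrist','w10.png'); knob('w10.png',.125,(.4785,.008))
E
```

```text
23.325 [0.47875571 0.00827493 0.43756462] [-0.54  0.12  0.47  1.92 -0.06  1.11  0.1 ]
crop origin 220 143 scale 4; predicted crop px (np.float64(241.21408265639525), np.float64(240.88474764218927))
```

View pics/z_w10.png

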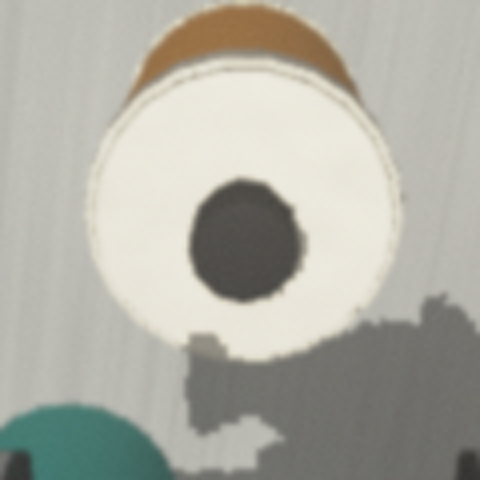

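View pics/w10.png

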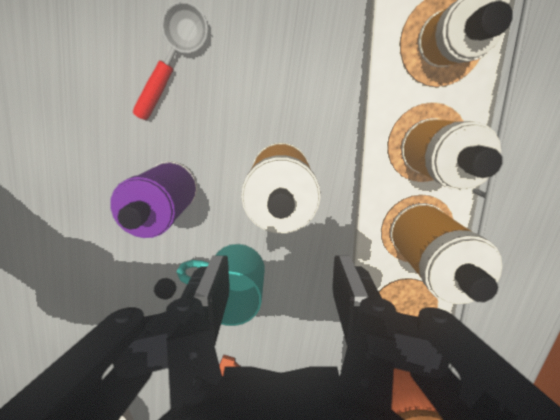

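Call:
drive_tool([
  [[0,0,-35],[0,0,0],60],
  [[0,0,-80],[0,0,0],60],
  [[0,0,-115],[0,0,0],60],
  [[0,0,-130],[0,0,0],60],
  [[0,0,-133.5],[0,0,0],60],
  [[0,0,-133.5],[0,0,0],60],
  [[0,0,-133.5],[0,0,0],0],
  [[0,0,-133.5],[0,0,0],0],
])

```text
time: 24.38
ee_pos: [0.4789, 0.0079, 0.3054]
eef_rot: [0.0, 0.654, 0.756, 0.001]
wrist_force: [-1.0, -0.2, 5.0]
grip_width: 0.0214
```

Call:
drive_tool([
  [[0,0,0],[0,0,0],0],
  [[0,0,0],[0,0,0],0],
  [[0,0,5],[0,0,0],0],
  [[0,0,25],[0,0,0],0],
  [[0,0,60],[0,0,0],0],
  [[0,0,95],[0,0,0],0],
  [[0,0,120],[0,0,0],0],
  [[0,0,130],[0,0,0],0],
])

```text
time: 25.38
ee_pos: [0.4785, 0.0078, 0.4356]
eef_rot: [0.0, 0.654, 0.756, 0.001]
wrist_force: [0.1, -0.1, -3.8]
grip_width: 0.0217
```

Call:
drive_tool([
  [[5,-15,10],[0,0,0],0],
  [[15,-45,15],[0,0,0],0],
  [[30,-80,15],[0,0,0],0],
  [[50,-112,15],[0,0,0],0],
  [[80,-132,15],[0,0,0],0],
  [[120,-138,15],[0,0,0],0],
  [[155,-138,15],[0,0,0],0],
  [[178,-138,15],[0,0,0],0],
])

```text
time: 26.38
ee_pos: [0.6579, -0.1312, 0.4473]
eef_rot: [-0.001, 0.654, 0.756, -0.001]
wrist_force: [-0.3, -0.8, -2.8]
grip_width: 0.0216
```

Call:
drive_tool([
  [[0,0,0],[0,0,0],0],
  [[0,0,0],[0,0,0],0],
])

```text
time: 26.62
ee_pos: [0.656, -0.1312, 0.4481]
eef_rot: [-0.001, 0.654, 0.756, -0.001]
wrist_force: [0.3, -0.1, -4.0]
grip_width: 0.0216
```

```bash
python3 - <<'E'
from h import *
s=state(); print(s['time'],s['ee_pos'],s['wrist_force'],s['grip_width'])
shot('wrist','w11.png');shot('top','t11.png')
print(proj('w11.png',(.6433,-.0243,.064)),proj('w11.png',(.657,-.130,.064)),proj('w11.png',s['ee_pos']-[0,0,.153]))
E
```

```text
26.625 [ 0.6559607  -0.13117485  0.44813784] [ 0.31795941 -0.09917343 -3.99994358] 0.02158687109502404
[284.39809034  74.51109846] [282.68563028 176.38812142] [281.54054727 292.4512583 ]
```

View pics/w11.png

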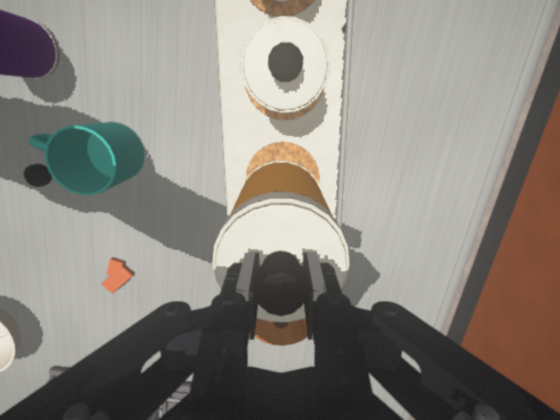

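```bash
python3 - <<'E'
from h import *
im=cv2.imread('pics/w11.png')
t=np.linspace(0,2*np.pi,60)
for cy,col in [(-.130,(0,255,0)),(-.124,(255,0,0))]:
    for a in t:
        u,v=proj('w11.png',(.657+.042*np.cos(a),cy+.042*np.sin(a),.064)); cv2.circle(im,(int(round(u)),int(round(v))),0,col,-1)
a=cv2.resize(im[130:240,215:355],(700,550),interpolation=cv2.INTER_NEAREST)
cv2.imwrite('pics/c11.png',a)
E
```

```text
(no output)
```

View pics/c11.png

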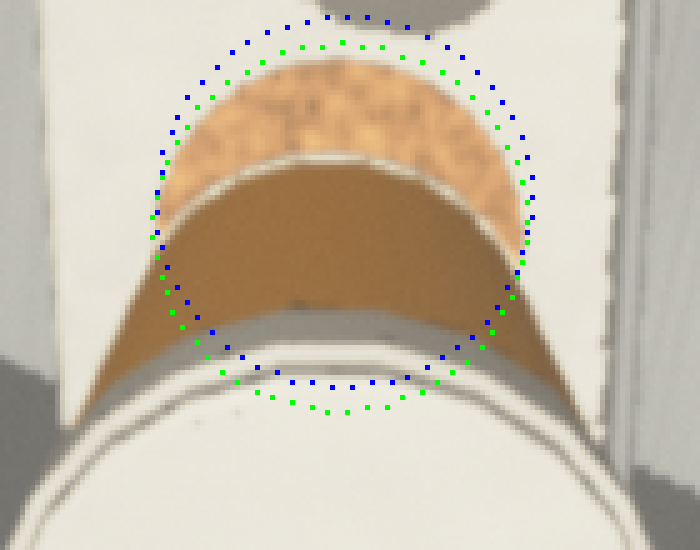

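Call:
drive_tool([
  [[1,-3,-15],[0,0,0],0],
  [[1,-3,-40],[0,0,0],0],
  [[1,-3,-60],[0,0,0],0],
  [[1,-3,-70],[0,0,0],0],
  [[1,-3,-74],[0,0,0],0],
  [[1,-3,-75],[0,0,0],0],
  [[1,-3,-75],[0,0,0],0],
])

```text
time: 27.6
ee_pos: [0.6576, -0.1332, 0.3749]
eef_rot: [0.0, 0.654, 0.756, 0.0]
wrist_force: [-0.5, 0.2, -3.6]
grip_width: 0.0214
```

Call:
drive_tool([
  [[0,0,-2],[0,0,0],0],
  [[0,0,-4],[0,0,0],0],
  [[0,0,-5.5],[0,0,0],0],
  [[0,0,-5.5],[0,0,0],0],
])

```text
time: 28.1
ee_pos: [0.6575, -0.1333, 0.3696]
eef_rot: [0.0, 0.654, 0.756, 0.0]
wrist_force: [-2.3, 0.8, 4.1]
grip_width: 0.0215
```

Call:
drive_tool([
  [[0,0,0],[0,0,0],35],
  [[0,0,0],[0,0,0],50],
  [[0,0,0],[0,0,0],60],
  [[0,0,0],[0,0,0],60],
  [[0,0,30],[0,0,0],60],
  [[0,0,65],[0,0,0],60],
  [[0,0,90],[0,0,0],60],
  [[0,0,100],[0,0,0],60],
])

```text
time: 29.1
ee_pos: [0.6576, -0.1333, 0.4703]
eef_rot: [0.001, 0.654, 0.756, 0.001]
wrist_force: [0.1, -0.7, -0.1]
grip_width: 0.0509
```

Call:
drive_tool([
  [[-40,20,0],[0,0,0],60],
  [[-90,40,0],[0,0,0],60],
  [[-140,60,0],[0,0,0],60],
  [[-190,60,0],[0,0,0],60],
  [[-220,60,0],[0,0,0],60],
  [[-220,60,0],[0,0,0],60],
  [[-220,60,0],[0,0,0],60],
])

```text
time: 29.98
ee_pos: [0.4379, -0.0729, 0.4687]
eef_rot: [0.0, 0.654, 0.757, 0.0]
wrist_force: [0.2, -0.6, 0.4]
grip_width: 0.0516
```

```bash
python3 - <<'E'
from h import *
s=state(); print(s['time'],s['ee_pos'],s['wrist_force'],s['grip_width'])
shot('wrist','w12.png');shot('top','t12.png');shot('side','s12.png')
a=cv2.imread('pics/t12.png')[95:275,160:440];cv2.imwrite('pics/c12.png',cv2.resize(a,(798,513),interpolation=cv2.INTER_CUBIC))
E
```

```text
29.975 [ 0.43794626 -0.07287312  0.46866482] [ 0.15639807 -0.55726168  0.38318808] 0.05164311971583308
```

View pics/c12.png

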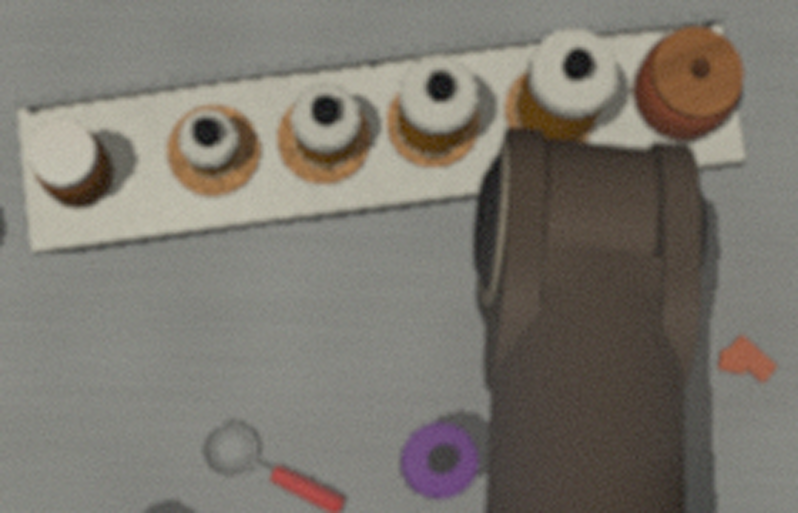

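View pics/s12.png

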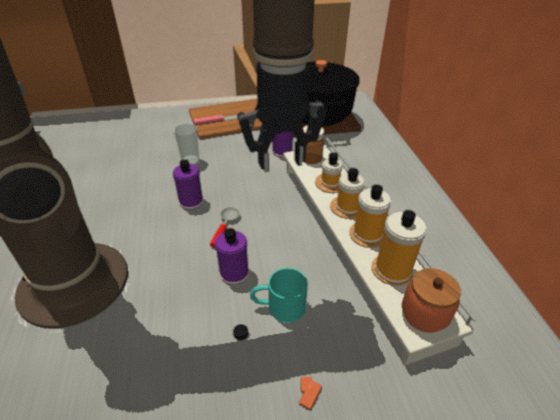

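```bash
python3 - <<'E'
from h import *
p=lambda x,y:(160+x/2.85-.5,95+y/2.85-.5)
M=np.array([[0.6158,0.1662],[0.6282,0.0667],[0.6446,-0.0294],[0.6581,-0.1353]])
L=[((210,138),.122,(207,131),.148),((328,119),.144,(325,109),.170),((439,96),.166,(441,86),.192),((574,73),.189,(577,63),.215)]
for m,(l,z,k,zk) in zip(M,L): print(((ground('t12.png',p(*l),z)[:2]-m)*1000).round(1),((ground('t12.png',p(*k),zk)[:2]-m)*1000).round(1))
E
```

```text
[-3.4 -2.5] [-3.8 -2.3]
[-3.5 -3.6] [-1.8 -1.4]
[-4.3  0.9] [-3.2  0.9]
[-2.2 -2.1] [-1.5 -0.7]
```

View pics/w12.png

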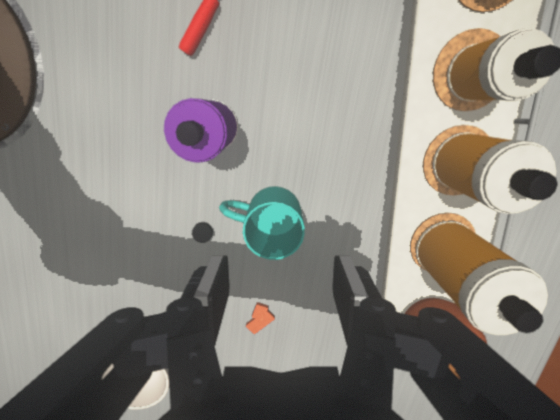

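```bash
python3 -c "
from h import *
print(state()['time'],robot.finish_job())"
```

```text
the job is handed in; nothing more can be done
30.125 None
```

All four yellow tins are on the shelf in order of height. Counting from the salt crock they stand tin_a, tin_b, tin_c, tin_d, each set down by its knob and released. I handed the job in at about 30 s, with the gripper clear of everything.

- **Placing:** the final top view puts every tin within about 5 mm of its mat's centre (limit 12 mm). The distances to the crock come out at about 0.13, 0.23, 0.33 and 0.43 m. The side view shows all four upright.
- **Left alone:** the crock and mug show no visible shift in the last pictures, and I did not measure their final positions. The purple look-alikes were not touched.
- **Disagreement:** the fixed cameras and the wrist camera differed by about 5 mm in y. The first grasp, on tin_d, was therefore about 6 mm off-centre on the knob. I corrected for that when placing it and used the wrist camera for the others. For mat_3 (the one next to the crock) the wrist view showed a further 3.5 mm shift in y, and I corrected for that before setting tin_a down.

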